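Hold open the guard of the jig with the heat sink

TASK

One of the two test jigs has the finned heat sink in it, the other a capacitor. Lift the sprung guard of the jig with the heat sink by its tab to 60 degrees from shut and finish while holding it there, still, so that a colleague can get at the part; it falls shut if you let go. Leave the other guard shut, and do not disturb the parts in the jigs or the things lying about.

Things in the scene. Friction and masses are not known exactly. Their poses are not given: they have to be found in the camera images.
- guard_left (a joint): opening angle (rad) of the left jig's guard (the jig with the larger y): 0 = shut, level on the tray; 1.047 = 60 degrees; stop at 1.40. Hinged on the jig's far rim, so the tab rises and swings back. A spring (N m: 0.15 + 0.15 x angle) and its weight (0.11 to 0.22 kg) always pull it shut; lifting it by the tab takes about 1.5 to 5 N
- guard_left_tab (a point): centre of the left guard's black tab: a disc 20 mm across, 12 mm thick, on a stalk as thick, from the middle of the guard's front edge; 30 mm ahead of that edge, 154 mm from the hinge axis, 49 mm above the bench when shut, free air below. Flat faces look to the point's +y and -y (parallel to the hinge): pinch them from above, the disc can turn between the fingers
- guard_left_hinge (a point): middle of the left jig's hinge axis, 49 mm above the bench, fixed. y = hinge axis; -x points level to the front, where the tab is; it has the jig's yaw. At opening angle a the tab's centre lies 154 mm x cos(a) along -x and 154 mm x sin(a) up from here
- jig_left_floor (a point): centre of the white floor of the left jig's tray, 9 mm above the bench. The jig is fixed to the bench: a grey tray 120 mm (front to back) x 100 mm x 45 mm high; the guard on it is an aluminium frame with two thin bars, through which the part inside is seen
- guard_right (a joint): opening angle (rad) of the right jig's guard (the jig with the smaller y): 0 = shut, level on the tray; 1.047 = 60 degrees; stop at 1.40. Hinged on the jig's far rim, so the tab rises and swings back. A spring (N m: 0.15 + 0.15 x angle) and its weight (0.11 to 0.22 kg) always pull it shut; lifting it by the tab takes about 1.5 to 5 N
- guard_right_tab (a point): centre of the right guard's black tab: a disc 20 mm across, 12 mm thick, on a stalk as thick, from the middle of the guard's front edge; 30 mm ahead of that edge, 154 mm from the hinge axis, 49 mm above the bench when shut, free air below. Flat faces look to the point's +y and -y (parallel to the hinge): pinch them from above, the disc can turn between the fingers
- guard_right_hinge (a point): middle of the right jig's hinge axis, 49 mm above the bench, fixed. y = hinge axis; -x points level to the front, where the tab is; it has the jig's yaw. At opening angle a the tab's centre lies 154 mm x cos(a) along -x and 154 mm x sin(a) up from here
- jig_right_floor (a point): centre of the white floor of the right jig's tray, 9 mm above the bench. The jig is fixed to the bench: a grey tray 120 mm (front to back) x 100 mm x 45 mm high; the guard on it is an aluminium frame with two thin bars, through which the part inside is seen
- heat_sink_center (a point): centre of the black finned heat sink, 30 x 40 x 22 mm, which lies on the floor of one of the two trays, under its shut guard
- capacitor_center (a point): centre of the black round capacitor, 26 mm across and 35 mm high, which stands in the other tray
- driver_green: bystander: screwdriver lying near the front edge of the bench, 204 mm long, origin under its middle
- spare_cap_1: bystander: loose capacitor, 26 x 35 mm, standing on the right-hand bench, origin under it
- spare_cap_2: bystander: the second loose capacitor beside it, 26 x 35 mm, origin under it
- masking_tape: bystander: roll of masking tape, 103 x 25 mm high, on the right-hand bench, origin under it
- spacer_block: bystander: metal block 30 x 45 x 20 mm to the left of the left jig, origin under it
- spare_knob: bystander: black knob 30 mm across and 17 mm high on the bench in front of the jigs, origin under it
- ball_pen: bystander: pen 145 mm long, 9 mm high, lying in front of the left jig, origin under its middle

How it is judged:
On the way:
1. the guard of the jig with the heat sink is lifted by the gripper (((horizontal distance between heat_sink_center and jig_left_floor below 0.05 m and value of joint guard_left above 0.3 rad and contact force between the fingers and guard_left above 0.3 N) or (horizontal distance between heat_sink_center and jig_right_floor below 0.05 m and value of joint guard_right above 0.3 rad and contact force between the fingers and guard_right above 0.3 N))), for 0.2 s.
At the end, for the whole second after the job is handed in: The guard of the jig in which the heat sink lies stands between 52 and 68 degrees open (60 +/- 8), at rest (under 0.1 rad/s) and carried by the gripper's fingers (contact over 0.3 N); the other guard is shut (under 0.05 rad) (((horizontal distance between heat_sink_center and jig_left_floor below 0.05 m and value of joint guard_left between 0.90757 and 1.18682 rad and velocity of joint guard_left between -0.1 and 0.1 rad/s and contact force between the fingers and guard_left above 0.3 N and value of joint guard_right below 0.05 rad) or (horizontal distance between heat_sink_center and jig_right_floor below 0.05 m and value of joint guard_right between 0.90757 and 1.18682 rad and velocity of joint guard_right between -0.1 and 0.1 rad/s and contact force between the fingers and guard_right above 0.3 N and value of joint guard_left below 0.05 rad))); the arm keeps its last pose, push and grip.
It fails at once if the guard of the jig with the capacitor is opened by more than about 10 degrees ((horizontal distance between heat_sink_center and jig_left_floor below 0.05 m and value of joint guard_right above 0.17 rad) or (horizontal distance between heat_sink_center and jig_right_floor below 0.05 m and value of joint guard_left above 0.17 rad)).
It fails at once if a part in a jig is moved by more than 15 mm (distance of any of heat_sink_center, capacitor_center from where it was at the start of the episode above 0.015 m).
It fails at once if a bystander is moved by more than 25 mm (distance of any of driver_green, spare_cap_1, spare_cap_2, masking_tape, spacer_block, spare_knob, ball_pen from where it was at the start of the episode above 0.025 m).
It also fails if it takes over 35 s, if anything falls off the work surface, if the arm or the gripper's body presses on something with over 40 N, if the wrist force passes 120 N, or if a joint passes its speed limit or range.

ROBOT

A 6-joint arm with a two-finger parallel gripper is mounted at the origin on a cart in front of the work surface, level with it; the furniture and walls round the work are solid. World frame = base frame: x ahead of the robot, y to its left, z up, the work surface at z = 0. Lengths are in m, angles in rad, forces in N, time in s.
With the tool pointing down it reaches from about 0.375 to 0.825 m from the base axis. Payload 5.5 kg.
Tool frame: the origin (TCP) lies on the mounting face of the last link; the fingertips stand env.tip_reach ahead of it and the grasp point (between the pads) lies 155 mm ahead of it (env.tip_reach is the distance from the TCP to the fingertips, in m); x points along the fingers, y is the direction in which the jaws open and shut, and the axes are right-handed (so a half turn about x gives the same grasp; the last joint's range is limited). The gripper opens to 85 mm and grips with 20 to 120 N. Pads are 22 mm wide; open, the fingers measure 114 mm over their backs; the gripper's body (76 mm by 85 mm) begins 54 mm behind the grasp point. The pads swing forward as they close: fully open they stand 13 mm farther back than shut.
Start: joints at [-1.23, 0.314, -0.047, 1.21, 0, 1.571], TCP at [0.201, -0.565, 0.405] pointing down, gripper open.
Joint ranges: [-2.67, 2.67], [-0.69, 1.73], [-1.03, 1.25], [-2.08, 2.16], [-1.42, 1.45], [-3.14, 3.14]. Speed limits (rad/s): [2.39, 2.39, 3.01, 3.14, 3.14, 3.14].

INTERFACE

Orientations are given as a unit quaternion [x, y, z, w].
In Python, from rig import env, optics, job gives the robot as it stands.
- The arm moves only by the tool send_rows, never from a script. Its argument "moves" is a list that holds one entry, the list of rows, each a list of 7 numbers: the shift along the tool's x, y, z normalised to -1 to 1, where 1 is 0.5 m, then the turn, a rotation vector about the tool's x, y, z normalised to -1 to 1, where 1 is 60 degrees, then the opening, from -1 (shut) to 1 (fully open). A call has 1 to 12 rows; each row shifts and turns the pose as measured when the row begins, along the tool's axes as they then stand; what a row does not reach is not made up. A row lasts 1/8 s, in which the tool goes at most 62.5 mm and 10.7 degrees, less where a joint would pass 70% of its speed; a pose out of reach is approached as far as the arm can. A call with a number of a shift or a turn outside -1 to 1 is refused whole. A call with a gripper value outside its range is refused whole. The fingers move at their own pace and stop on an object; "grip_force" is the grip in N (left out, the last holds). Time passes only in rows, so rows that do not move let the fingers close. It gives the time, the measured TCP pose, the force and the opening at its end, in the units of the state.
- env.observe(): the state, without advancing time (a new reading comes with each control period).
- optics.get_image(name): name is "scene" or "top" or "wrist"; returns (picture, depth): 400x640x3 uint8, blue, green, red; 400x640 float32, m along the optical axis (not along the pixel's ray), 0 where there is no reading.
- optics.camera_params(name): a dict with "camera_matrix" (3x3 intrinsics, pixels), "extrinsics" (4x4, takes a point from camera to world coordinates). Camera axes: x right, y down, z forward; pixel columns grow to the right and rows downward; lengths in m; the calibration is good to about 2 mm. The wrist camera is an equidistant fisheye: a pixel r from the principal point sees the ray r / f radians off the axis. A picture is of the moment at which its call begins: read the wrist's pose just before it. camera_params takes no time and is no camera call; for the wrist camera it gives the pose at the moment of the call.
- job.close_job(): hands the job in, once; it reports no verdict.
The state is a dict: "t": time; "q": joint angles; "dq": joint speeds; "tau": joint torques, N m; "ee_pos": TCP position; "tool_rot": TCP orientation; "contact_force": force on the tool from outside, world axes, zero at the start; "torque": the same for the moment, N m; "width": opening from 0.0 (shut) to 1.0 (fully open).
Only numpy, scipy, OpenCV 4.12 (cv2) and the standard library are available. Lean on these libraries where they do the work, as an engineer would, in place of code of your own. Each camera call takes 0.05 s, during which the arm holds its last target.

## Working session

There is one attempt and no reset: what is moved stays moved. The work goes in short steps, Python scripts to look and compute and a tool call to move; the robot and the scene stay as the last step left them, time stands still between calls to the robot, and variables do not carry over. Pictures are saved under pics/ and viewed, and the job is handed in when it is done.

Besides the shell and the picture viewer there is one more tool, called after ">>>" as name(argument=value, ...) on one line, values as JSON. send_rows: Moves the arm, as the interface text tells. Its arguments: {"type":"object","properties":{"moves":{"type":"array"},"grip_force":{"type":"number"}},"required":["moves"]}

```bash
ls; mkdir -p pics
python3 - <<'E'
from rig import env, optics, job
import cv2,numpy as np
s=env.observe(); print({k:np.round(v,3) for k,v in s.items()}, env.tip_reach)
for n in ("scene","top"):
    im,d=optics.get_image(n); cv2.imwrite(f"pics/{n}0.png",im); np.save(f"pics/{n}0.npy",d)
    p=optics.camera_params(n); print(n,np.round(p["camera_matrix"],1),np.round(p["extrinsics"],3))
E
```

```text
pics
{'t': np.float64(0.0), 'q': array([-1.23 ,  0.314, -0.048,  1.21 ,  0.   ,  1.571]), 'dq': array([ 0.001, -0.   , -0.001, -0.002, -0.001, -0.002]), 'tau': array([ 1.0000e-03, -5.3959e+01,  3.3975e+01,  1.9000e-02,  0.0000e+00,
       -0.0000e+00]), 'ee_pos': array([ 0.2  , -0.565,  0.404]), 'tool_rot': array([-0.697, -0.121,  0.697, -0.119]), 'contact_force': array([ 0.249,  0.148, -0.2  ]), 'torque': array([-0.074, -0.035,  0.037]), 'width': np.float64(1.005)} 0.1734
scene [[493.8   0.  318.1]
 [  0.  493.8 198.8]
 [  0.    0.    1. ]] [[-0.824 -0.272  0.498 -0.159]
 [-0.567  0.405 -0.717  1.094]
 [-0.006 -0.873 -0.488  0.742]
 [ 0.     0.     0.     1.   ]]
top [[479.8   0.  332.2]
 [  0.  479.8 194.1]
 [  0.    0.    1. ]] [[-0.021 -0.984  0.179  0.298]
 [-1.     0.018 -0.014  0.078]
 [ 0.01  -0.179 -0.984  1.466]
 [ 0.     0.     0.     1.   ]]
```

View pics/scene0.png

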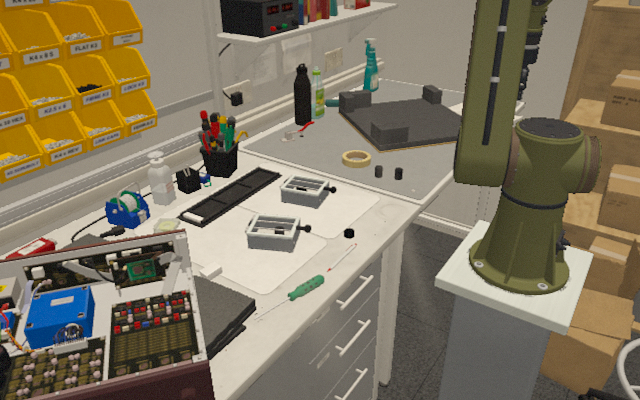

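View pics/top0.png

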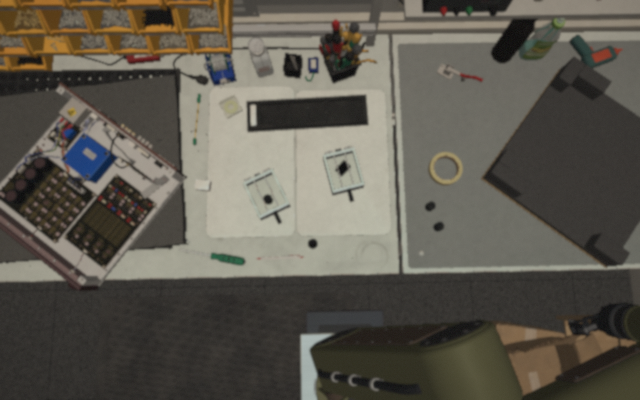

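The top view shows the jigs at about (267,195) (left) and (344,170) (right). I'll enlarge both.

Run:
```python
import cv2,numpy as np
t=cv2.imread("pics/top0.png"); s=cv2.imread("pics/scene0.png")
a=cv2.resize(t[130:265,230:380],None,fx=5,fy=4.4,interpolation=cv2.INTER_CUBIC) if 0 else cv2.resize(t[135:255,235:375],None,fx=5,fy=5,interpolation=cv2.INTER_CUBIC)
cv2.imwrite("pics/topz.png",a)
cv2.imwrite("pics/scenez.png",cv2.resize(s[165:265,230:360],None,fx=6,fy=6,interpolation=cv2.INTER_CUBIC))
```

```text
(no output)
```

View pics/topz.png

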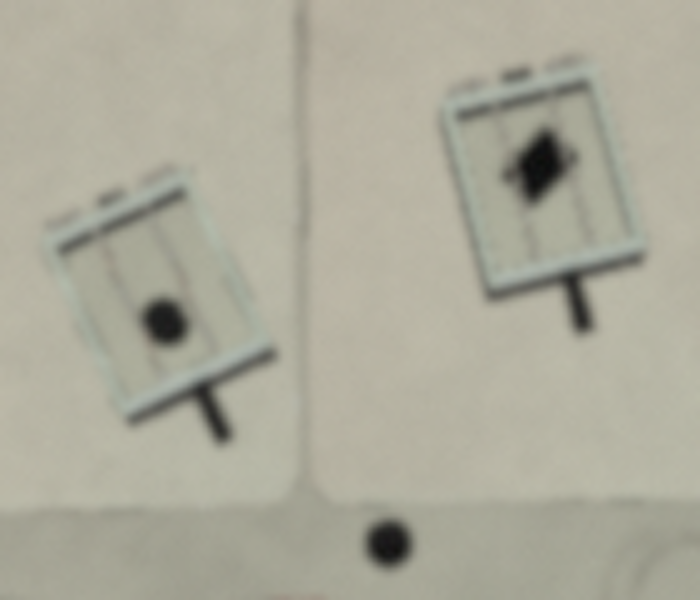

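View pics/scenez.png

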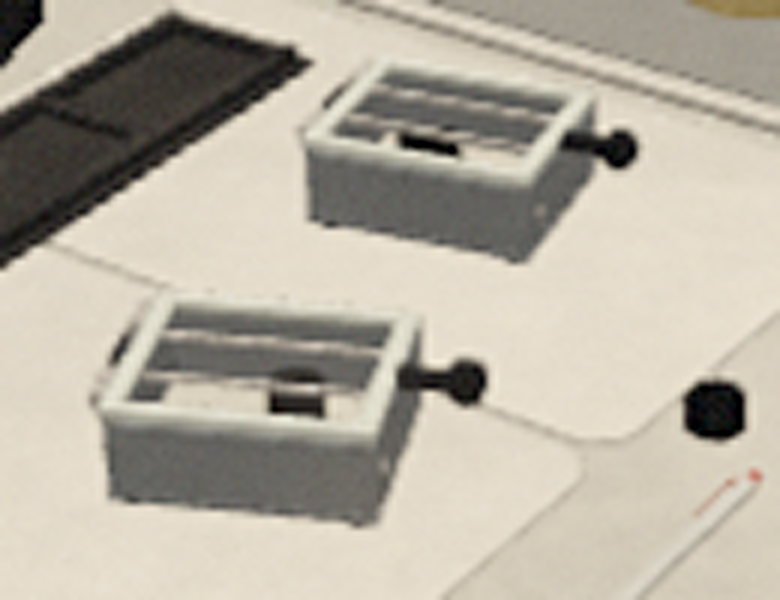

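Left jig: round blob, the capacitor, at zoom (163,322). Right jig: slanted rectangle with fins, the heat sink, at zoom (540,165). The target is the right guard, so I'll measure its tab and yaw.

```bash
cat > h.py <<'E'
import cv2,numpy as np
from rig import env,optics,job
from scipy.spatial.transform import Rotation as R
def ray(n,u,v,z):
    p=optics.camera_params(n);K=p["camera_matrix"];E=p["extrinsics"]
    d=E[:3,:3]@np.array([(u-K[0,2])/K[0,0],(v-K[1,2])/K[1,1],1]);o=E[:3,3]
    return o+d*(z-o[2])/d[2]
E
python3 - <<'E'
from h import *
t=cv2.imread("pics/top0.png").astype(int).sum(2); s=cv2.imread("pics/scene0.png").astype(int).sum(2)
def blobs(g,r0,r1,c0,c1,th):
    m=(g[r0:r1,c0:c1]<th).astype(np.uint8)
    n,l,st,c=cv2.connectedComponentsWithStats(m)
    for i in range(1,n):
        if st[i,4]>8: print(st[i]+[c0,r0,0,0,0],np.round(c[i]+[c0,r0],2), cv2.minAreaRect(np.argwhere(l==i)[:,::-1].astype(np.float32)+[np.float32(c0),np.float32(r0)]))
print("top");blobs(t,145,210,320,368,220)
print("scene");blobs(s,175,215,322,345,150)
def tp(x,y): return 235+(x+.5)/5-.5,135+(y+.5)/5-.5
def sp(x,y): return 230+(x+.5)/6-.5,165+(y+.5)/6-.5
print("top tab tip",ray("top",*tp(585,334),.049))
print("stalk base",ray("top",*tp(570,272),.049))
for c in [(445,103),(595,72),(645,255),(492,292)]: print("frame corner",ray("top",*tp(*c),.052))
print("scene disc",ray("scene",*sp(621,149),.049))
print("knob",ray("scene",*sp(715,410),.01)); print("left disc",ray("scene",*sp(466,382),.049))
d=np.load("pics/scene0.npy");
p=optics.camera_params("scene");K=p["camera_matrix"];E=p["extrinsics"]
for u,v in [(333,189),(334,190),(332,190)]:
  z=d[v,u];print(E[:3,:3]@np.array([(u-K[0,2])/K[0,0]*z,(v-K[1,2])/K[1,1]*z,z])+E[:3,3])
E
```

```text
top
[338 162  10  13  81] [342.58 167.8 ] ((342.7500305175781, 167.75001525878906), (7.77817440032959, 11.31370735168457), 45.0)
[347 190   6  11  26] [349.81 194.42] ((350.0500183105469, 194.65000915527344), (10.751745223999023, 2.846050262451172), 71.56504821777344)
scene
[324 187  12   6  39] [330.31 189.1 ] ((329.5, 189.5), (5.0, 11.0), 90.0)
top tab tip [5.33327871e-01 4.86092519e-04 4.90000000e-02]
stalk base [0.57129559 0.00846095 0.049     ]
frame corner [0.67672034 0.08181157 0.052     ]
frame corner [ 0.69458645 -0.00995383  0.052     ]
frame corner [ 0.58028639 -0.03677894  0.052     ]
frame corner [0.55938576 0.05568347 0.052     ]
scene disc [0.54381519 0.00219555 0.049     ]
knob [0.41206755 0.12657012 0.01      ]
left disc [0.48268901 0.21949536 0.049     ]
[0.54109429 0.00690017 0.05329507]
[0.5382997  0.00571074 0.05023684]
[0.54575289 0.00511237 0.04774801]
```

```bash
cat >> h.py <<'E'
def goal_rot(yaw,sgn,tilt=0):
    hy=np.array([-np.sin(yaw),np.cos(yaw),0])*sgn
    f=np.array([-np.cos(yaw),-np.sin(yaw),0])
    x=np.array([0,0,-1])*np.cos(tilt)+f*np.sin(tilt)
    return R.from_matrix(np.column_stack([x,hy,np.cross(x,hy)]))
def rel(p,yaw,sgn,tilt=0):
    s=env.observe();r=R.from_quat(s["tool_rot"]);
    g=goal_rot(yaw,sgn,tilt)
    d=r.inv().apply(np.array(p)-s["ee_pos"]); rv=(r.inv()*g).as_rotvec()
    print("t",s["t"],"pos",np.round(s["ee_pos"],4),"q",np.round(s["q"],2),"F",np.round(s["contact_force"],1),"w",round(float(s["width"]),3))
    print("shift tool mm",np.round(d*1000,1),"norm",np.round(d/.5,4),"turn deg",np.round(np.degrees(rv),2),"norm",np.round(np.degrees(rv)/60,4))
E
python3 - <<'E'
from h import *
s=env.observe(); print(R.from_quat(s["tool_rot"]).as_matrix().round(3))
for sg in (1,-1): rel([.543,.0025,.40],np.radians(12.3),sg)
E
```

```text
[[-0.001  0.334 -0.942]
 [ 0.001 -0.942 -0.334]
 [-1.    -0.002  0.   ]]
t 0.1 pos [ 0.2005 -0.5653  0.4039] q [-1.23  0.31 -0.05  1.21 -0.    1.57] F [-0.4  0.1 -0.9] w 0.999
shift tool mm [   4.5 -420.6 -512.6] norm [ 0.0091 -0.8412 -1.0252] turn deg [-1.7277e+02 -1.3000e-01  1.0000e-02] norm [-2.8795e+00 -2.2000e-03  2.0000e-04]
t 0.1 pos [ 0.2005 -0.5653  0.4039] q [-1.23  0.31 -0.05  1.21 -0.    1.57] F [-0.4  0.1 -0.9] w 0.999
shift tool mm [   4.5 -420.6 -512.6] norm [ 0.0091 -0.8412 -1.0252] turn deg [7.23 0.01 0.09] norm [1.205e-01 1.000e-04 1.500e-03]
```

>>> send_rows(moves=[[[0, -0.07, -0.085, 0, 0, 0, 1], [0, -0.07, -0.085, 0, 0, 0, 1], [0, -0.07, -0.085, 0, 0, 0, 1], [0, -0.07, -0.085, 0, 0, 0, 1], [0, -0.07, -0.085, 0, 0, 0, 1], [0, -0.07, -0.085, 0, 0, 0, 1], [0, -0.07, -0.085, 0, 0, 0, 1], [0, -0.07, -0.085, 0, 0, 0, 1], [0, -0.07, -0.085, 0, 0, 0, 1], [0, -0.07, -0.085, 0, 0, 0, 1], [0, -0.07, -0.085, 0.06, 0, 0, 1], [0, -0.07, -0.085, 0.06, 0, 0, 1]]])

```text
t: 1.6
ee_pos: [0.552, 0.0136, 0.4012]
tool_rot: [-0.703, -0.073, 0.704, -0.071]
contact_force: [0.6, -1.1, 0.2]
width: 0.999
```

Run:
```python
from h import *
rel([.543,.0025,.33],np.radians(12.3),-1)
p=optics.camera_params("wrist");print(p["camera_matrix"].round(1),p["extrinsics"].round(3))
im,d=optics.get_image("wrist");cv2.imwrite("pics/w1.png",im);np.savez("pics/w1.npz",K=p["camera_matrix"],E=p["extrinsics"])
```

```text
t 1.6 pos [0.552  0.0136 0.4012] q [ 0.02  0.23 -0.17  1.18  0.    2.96] F [ 0.6 -1.1  0.2] w 0.999
shift tool mm [71.2  9.3 10.9] norm [0.1423 0.0186 0.0217] turn deg [-0.62  0.11  0.22] norm [-0.0104  0.0018  0.0037]
[[309.7   0.  317.8]
 [  0.  309.7 203.6]
 [  0.    0.    1. ]] [[ 0.201 -0.944 -0.262  0.618]
 [-0.979 -0.195 -0.05   0.026]
 [-0.004  0.266 -0.964  0.372]
 [ 0.     0.     0.     1.   ]]
```

View pics/w1.png

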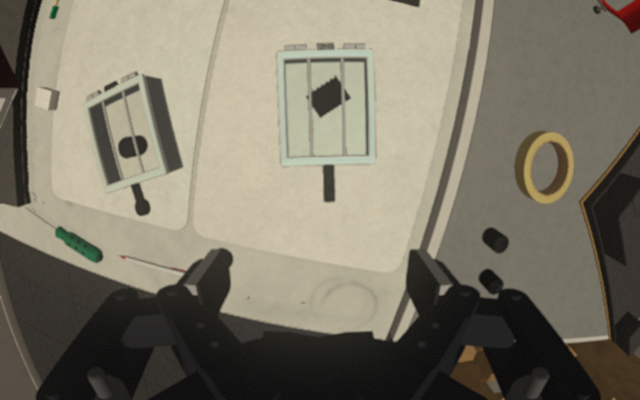

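The wrist view confirms it: finned heat sink in the right jig at (328,97), tab from (329,166) to (329,201), capacitor on the left. I'll refine with the fisheye.

```bash
cat >> h.py <<'E'
def fray(f,u,v,z):
    D=np.load(f);K,E=D["K"],D["E"]
    n=cv2.fisheye.undistortPoints(np.array([[[u,v]]],float),K,np.zeros(4))[0,0]
    d=E[:3,:3]@np.array([n[0],n[1],1]);o=E[:3,3];return o+d*(z-o[2])/d[2]
E
python3 - <<'E'
from h import *
g=cv2.imread("pics/w1.png").astype(int).sum(2)
m=(g[160:210,310:350]<200).astype(np.uint8)
n,l,st,c=cv2.connectedComponentsWithStats(m)
for i in range(1,n):
    if st[i,4]>10: print(st[i]+[310,160,0,0,0])
ys,xs=np.nonzero(l==1+np.argmax(st[1:,4]))
for r in range(6,42,4): k=xs[ys==r]; print(r+160, k.size and (k.min()+310,k.max()+310))
f="pics/w1.npz"
print("tip",fray(f,329,201.5,.049),"base",fray(f,328.5,166,.055))
for c in [(278,54),(371,49),(375,163),(281,166)]: print(fray(f,*c,.055))
E
```

```text
[324 166  10  35 286]
166 (np.int64(325), np.int64(331))
170 (np.int64(325), np.int64(332))
174 (np.int64(325), np.int64(332))
178 (np.int64(325), np.int64(332))
182 (np.int64(325), np.int64(332))
186 (np.int64(325), np.int64(332))
190 (np.int64(325), np.int64(333))
194 (np.int64(325), np.int64(332))
198 (np.int64(325), np.int64(333))
tip [ 0.53514175 -0.00183648  0.049     ] base [0.57365501 0.00713609 0.055     ]
[0.67765169 0.08089694 0.055     ]
[ 0.70255258 -0.01025746  0.055     ]
[ 0.58696751 -0.03958735  0.055     ]
[0.56388911 0.05531907 0.055     ]
```

Run:
```python
from h import *
rel([.544,.001,.27],np.radians(13),-1)
```

```text
t 1.65 pos [0.5552 0.0181 0.4008] q [ 0.03  0.23 -0.16  1.17  0.01  2.97] F [4.3 4.5 1. ] w 0.999
shift tool mm [130.6  15.5  14.7] norm [0.2613 0.031  0.0293] turn deg [-1.2  -0.1   0.44] norm [-0.0201 -0.0017  0.0074]
```

>>> send_rows(moves=[[[0.065, 0.0155, 0.0145, -0.02, 0, 0.007, 1], [0.065, 0.0155, 0.0145, 0, 0, 0, 1], [0.065, 0, 0, 0, 0, 0, 1], [0.065, 0, 0, 0, 0, 0, 1], [0, 0, 0, 0, 0, 0, 1], [0, 0, 0, 0, 0, 0, 1]]])

```text
t: 2.4
ee_pos: [0.5446, 0.0018, 0.2665]
tool_rot: [0.702, 0.083, -0.702, 0.082]
contact_force: [0.1, -0.6, 0.6]
width: 0.997
```

Run:
```python
from h import *
rel([.544,.001,.207],np.radians(13),-1)
p=optics.camera_params("wrist")
im,d=optics.get_image("wrist");cv2.imwrite("pics/w2.png",im);np.savez("pics/w2.npz",K=p["camera_matrix"],E=p["extrinsics"])
```

```text
t 2.4 pos [0.5446 0.0018 0.2665] q [ 0.    0.31 -0.39  0.88  0.    2.91] F [ 0.1 -0.6  0.6] w 0.997
shift tool mm [59.5  0.7  0.8] norm [0.1191 0.0014 0.0016] turn deg [ 0.41 -0.01  0.03] norm [ 0.0068 -0.0002  0.0005]
```

View pics/w2.png

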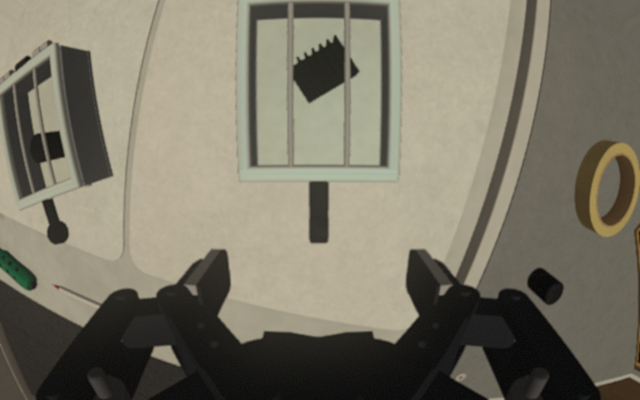

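The tab runs straight down the picture at column 319, ending at row 243, centred between the jaws. One check of its position, then descend.

Run:
```python
from h import *
f="pics/w2.npz"
t=fray(f,318.5,243,.049);b=fray(f,318.5,183,.055);v=(b-t)[:2];v/=np.linalg.norm(v)
print(t,b,"yaw",np.degrees(np.arctan2(v[1],v[0])),"centre",t[:2]+.01*v)
a=fray(f,240,181,.055);c=fray(f,398,181,.055);w=c-a;print("front edge yaw",np.degrees(np.arctan2(w[0],-w[1])),(a+c)/2)
```

```text
[ 0.5340732  -0.00198498  0.049     ] [0.57420616 0.00758206 0.055     ] yaw 13.408124270699718 centre [5.43800626e-01 3.33881744e-04]
front edge yaw 13.371571297774906 [0.57577429 0.00760295 0.055     ]
```

>>> send_rows(moves=[[[0.04, 0.001, 0.002, 0, 0, 0, 1], [0.04, 0, 0, 0, 0, 0, 1], [0.035, 0, 0, 0, 0, 0, 1], [0.004, 0, 0, 0, 0, 0, 1], [0, 0, 0, 0, 0, 0, 1]]])

```text
t: 3.08
ee_pos: [0.5483, 0.001, 0.2138]
tool_rot: [0.707, 0.082, -0.698, 0.083]
contact_force: [-0.3, 0.1, 1.1]
width: 1.0
```

Run:
```python
from h import *
rel([.5438,.0005,.207],np.radians(13.3),-1)
im,d=optics.get_image("wrist");cv2.imwrite("pics/w3.png",im)
```

```text
t 3.075 pos [0.5483 0.001  0.2138] q [ 0.    0.36 -0.45  0.75  0.    2.91] F [-0.3  0.1  1.1] w 1.0
shift tool mm [ 6.7 -0.6  4.5] norm [ 0.0134 -0.0012  0.0091] turn deg [ 0.12 -0.73 -0.14] norm [ 0.0021 -0.0121 -0.0023]
```

View pics/w3.png

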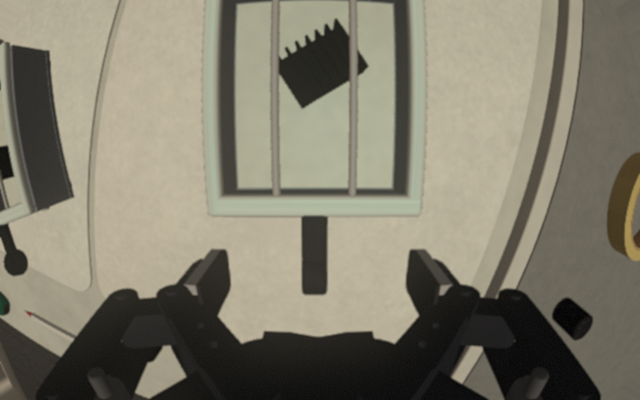

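The tab, tip at (314,293), lies between the pads (222 and 412). I'll correct the 6–7 mm of height and 4 mm of x, then close.

>>> send_rows(moves=[[[0.013, -0.001, 0.009, 0, -0.012, 0, 1], [0, 0, 0, 0, 0, 0, 1], [0, 0, 0, 0, 0, 0, 1]]])

```text
t: 3.5
ee_pos: [0.5443, 0.0004, 0.2085]
tool_rot: [0.703, 0.082, -0.702, 0.084]
contact_force: [0.4, 0.3, -0.0]
width: 1.0
```

Run:
```python
from h import *
rel([.5438,.0005,.207],np.radians(13.3),-1)
```

```text
t 3.5 pos [5.443e-01 4.000e-04 2.085e-01] q [ 0.    0.37 -0.45  0.75 -0.    2.91] F [ 0.4  0.3 -0. ] w 1.0
shift tool mm [ 1.5 -0.2  0.4] norm [ 0.003  -0.0004  0.0009] turn deg [ 0.12 -0.1  -0.17] norm [ 0.0021 -0.0017 -0.0029]
```

>>> send_rows(moves=[[[0.003, 0, 0, 0, 0, 0, -1], [0, 0, 0, 0, 0, 0, -1], [0, 0, 0, 0, 0, 0, -1], [0, 0, 0, 0, 0, 0, -1], [0, 0, 0, 0, 0, 0, -1], [0, 0, 0, 0, 0, 0, -1], [0, 0, 0, 0, 0, 0, -1], [0, 0, 0, 0, 0, 0, -1]]], grip_force=50)

```text
t: 4.5
ee_pos: [0.5441, 0.0013, 0.2071]
tool_rot: [0.703, 0.083, -0.702, 0.083]
contact_force: [-0.7, 1.8, 0.4]
width: 0.124
```

Run:
```python
from h import *
rel([.5438,.0005,.207],np.radians(13.3),-1)
im,d=optics.get_image("wrist");cv2.imwrite("pics/w4.png",im)
```

```text
t 4.5 pos [0.5441 0.0013 0.2071] q [ 0.    0.37 -0.45  0.74  0.    2.91] F [-0.7  1.8  0.4] w 0.124
shift tool mm [0.1 0.7 0.5] norm [0.0001 0.0015 0.001 ] turn deg [ 0.17 -0.12  0.01] norm [ 0.0028 -0.0019  0.0001]
```

View pics/w4.png

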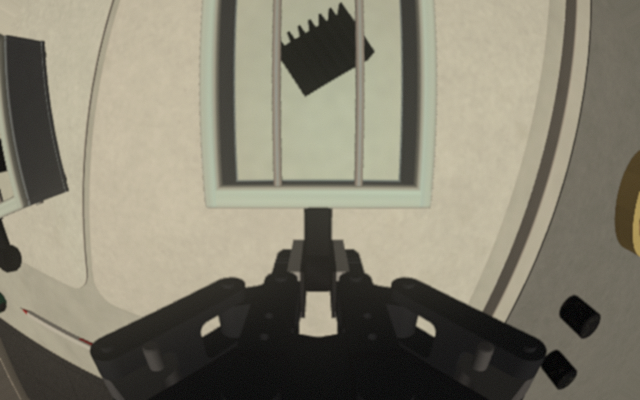

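Gripped (opening 0.124, about 10.5 mm). I'll lift along the arc to about 30° and check.

>>> send_rows(moves=[[[-0.027, 0, -0.001, 0, 0, 0, -1], [-0.027, 0, -0.003, 0, 0, 0, -1], [-0.026, 0, -0.006, 0, 0, 0, -1], [-0.026, 0, -0.008, 0, 0, 0, -1], [-0.025, 0, -0.01, 0, 0, 0, -1], [-0.024, 0, -0.012, 0, 0, 0, -1]]])

```text
t: 5.3
ee_pos: [0.566, 0.0065, 0.2885]
tool_rot: [0.704, 0.083, -0.7, 0.083]
contact_force: [8.7, 2.5, -11.3]
width: 0.127
```

```bash
cat >> h.py <<'E'
def ang():
    s=env.observe();r=R.from_quat(s["tool_rot"]);g=s["ee_pos"]+r.apply([.152,0,0])
    y=np.radians(13.3);e=np.array([np.cos(y),np.sin(y),0])
    h=np.array([.5441,.001,.0551-.006])+.154*e
    v=g-h;b=-v@e;u=v[2];print("angle",np.degrees(np.arctan2(u,b)),"radius mm",1000*np.hypot(u,b),"lat mm",1000*(v@[-e[1],e[0],0]), "dq",np.abs(s["dq"]).max().round(3))
    a=np.radians(60);rel(h-.154*np.cos(a)*e+[0,0,.154*np.sin(a)+.152],y,-1)
E
python3 -c "
from h import *
ang()"
```

```text
angle 33.79597819766 radius mm 157.074290616541 lat mm 0.4311864826196553 dq 0.253
t 5.3 pos [0.566  0.0065 0.2885] q [ 0.01  0.32 -0.31  0.93  0.    2.92] F [  8.7   2.5 -11.3] w 0.127
shift tool mm [-45.7   0.5 -54.6] norm [-0.0914  0.0009 -0.1093] turn deg [ 0.18 -0.32  0.04] norm [ 0.003  -0.0053  0.0006]
```

>>> send_rows(moves=[[[-0.019, 0, -0.016, 0, 0, 0, -1], [-0.019, 0, -0.017, 0, -0.005, 0, -1], [-0.018, 0, -0.018, 0, 0, 0, -1], [-0.017, 0, -0.019, 0, 0, 0, -1], [0, 0, 0, 0, 0, 0, -1]]])

```text
t: 5.92
ee_pos: [0.5995, 0.0146, 0.3255]
tool_rot: [-0.699, -0.083, 0.705, -0.083]
contact_force: [1.4, 0.9, -6.8]
width: 0.13
```

```bash
sed -i 's/\[.152,0,0\]/[.158,0,0]/; s/+.152\]/+.158]/; s/.0551-.006/.0491/' h.py
python3 -c "
from h import *
ang()
im,d=optics.get_image('wrist');cv2.imwrite('pics/w5.png',im)"
```

```text
angle 50.305108211421256 radius mm 153.89790092128013 lat mm 0.5110237406979034 dq 0.019
t 5.925 pos [0.5995 0.0146 0.3255] q [ 0.02  0.36 -0.17  1.05 -0.    2.93] F [ 1.4  0.9 -6.8] w 0.13
shift tool mm [-15.1   0.5 -19.8] norm [-0.0303  0.001  -0.0396] turn deg [0.15 0.49 0.02] norm [0.0026 0.0082 0.0003]
```

View pics/w5.png

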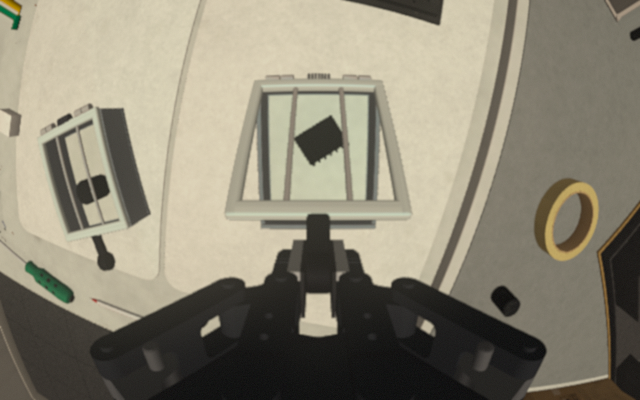

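The guard is rising with the tab still held at (318,225) and the heat sink in place. The estimate is 50°; 10° to go.

>>> send_rows(moves=[[[-0.011, 0, -0.012, 0, 0.004, 0, -1], [-0.011, 0, -0.013, 0, 0.004, 0, -1], [-0.008, 0, -0.013, 0, 0, 0, -1], [0, 0, 0, 0, 0, 0, -1], [0, 0, 0, 0, 0, 0, -1]]])

```text
t: 6.6
ee_pos: [0.6175, 0.0188, 0.3394]
tool_rot: [-0.701, -0.083, 0.704, -0.083]
contact_force: [-0.6, 0.9, -7.8]
width: 0.128
```

```bash
python3 -c "
from h import *
ang()
for n in ('wrist','scene'):
  im,d=optics.get_image(n);cv2.imwrite('pics/%s6.png'%n,im if n=='wrist' else cv2.resize(im[125:275,220:400],None,fx=4,fy=4,interpolation=2))
ang()"
```

```text
angle 59.076618467131524 radius mm 154.18986749499916 lat mm 0.5636971168239149 dq 0.006
t 6.6 pos [0.6175 0.0188 0.3394] q [ 0.03  0.38 -0.1   1.09 -0.    2.94] F [-0.6  0.9 -7.8] w 0.128
shift tool mm [-1.1  0.5 -1.5] norm [-0.0022  0.001  -0.003 ] turn deg [0.14 0.27 0.03] norm [0.0023 0.0046 0.0005]
angle 59.08292361594483 radius mm 154.2026233350115 lat mm 0.5658123165935534 dq 0.002
t 6.7 pos [0.6175 0.0188 0.3394] q [ 0.03  0.38 -0.1   1.09 -0.    2.94] F [ 0.1  0.1 -8.2] w 0.127
shift tool mm [-1.1  0.5 -1.5] norm [-0.0022  0.001  -0.003 ] turn deg [0.13 0.26 0.03] norm [0.0022 0.0044 0.0005]
```

View pics/wrist6.png

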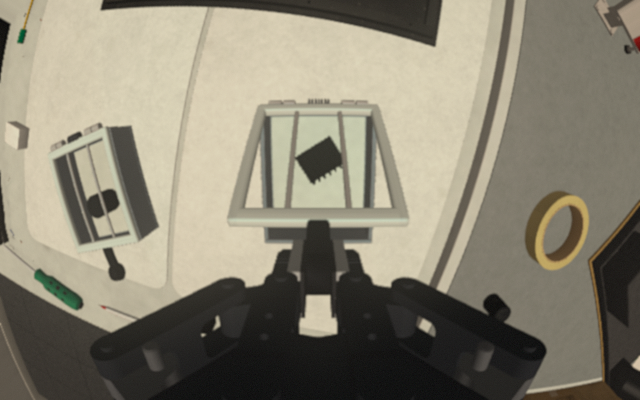

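View pics/scene6.png

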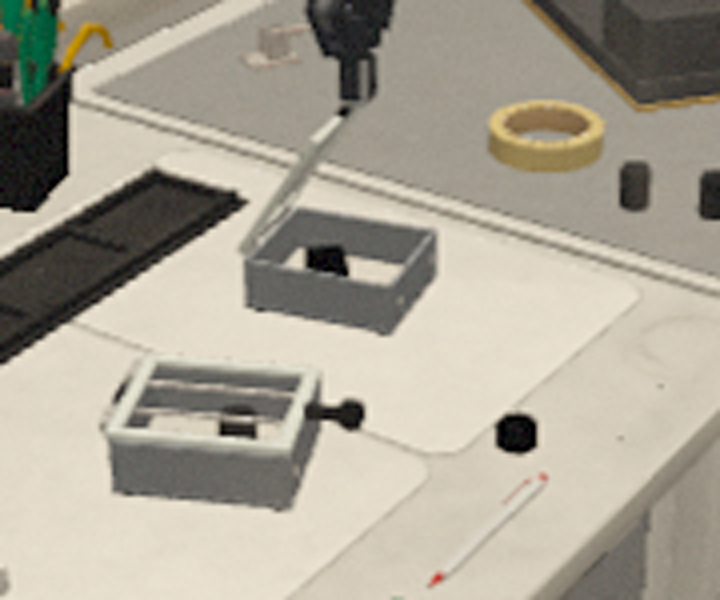

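The right guard stands about 59° open and is held at rest by its tab. The left guard is shut and the bystanders are untouched. Handing in.

```bash
python3 -c "
from h import *
print(job.close_job()); ang()"
```

```text
the job is handed in; nothing more can be done
None
the job is handed in; nothing more can be done
```

The heat sink was in the right jig; the top and wrist views both showed its fins, and the capacitor in the left jig. I pinched the right guard's tab from above with 50 N, lifted it along its arc and handed the job in while holding it there, at about 6.7 s.

**Last checks, just before handing in:**
- **Guard angle:** about 59.1°, worked out from the gripper pose. The arc radius came out at 154.2 mm against the 154 mm given, so the tab had not slipped.
- **At rest:** the fastest joint moved at under 0.01 rad/s.
- **Load:** about 8 N pulling down on the tool, with the opening at 0.127, so the tab was still between the fingers. That is above the expected 1.5 to 5 N. Midway through the lift it peaked at about 14 N, because my arc was a few millimetres off there.
- **Surroundings:** in the last pictures the left guard is shut, both parts are in their trays, and the bystanders in view look unmoved.

No check failed. After handing in, no further reading was possible, so I have no reading from the final second.

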